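# Weighing out a bag's hardware on a spring scale

### The job

Make up one satchel's hardware on the spring scale: take the large lock case out of its slot in the wooden box, put it down on the mat or the bench and take it again by its sides, so that you can lay it flat in the pan rather than stand it there on edge. Then add the brass strap loops from the mat gently and one at a time, and stop at the first one that brings the pan's pointer down level with the marker tab or just past it. Leave the spare loops, the marker tab and everything else as they are.

Things in the scene. Friction and masses are not known exactly. Their poses are not given: they have to be found in the camera images.
- lock: Large steel lock case, block 60 x 45 x 14 mm, about 110 g (+-8 %). It starts on edge in one of the box's three slots; longer than the two small locks (60 against 38 mm from above). Origin: middle of the edge it stands on; x = through its 14 mm thickness, y = along its 60 mm length, z = along its 45 mm height (up in the box). Lying flat, its x axis is vertical (either way).
- lock_center (a point): Centre of the large lock case (22.5 mm from its origin along its z). Axes as lock.
- box: Fixed wooden box 160 (x) by 76 mm (y), origin under its middle. Long walls 52 mm high, 6 thick, at the locks' ends; short walls 22. Slots at x = -46, 0, 46 mm, 64 mm long (y), 16 wide, between 3 mm ribs with tops 20 mm above the bench. A lock stands in each, thickness along x, on the 4 mm floor, top 49 mm up: to be pinched from above across its 14 mm; fingers fit between the locks.
- small_lock_a: Smaller lock, 38 x 45 x 14 mm, 75 g, on edge in another slot of the box; not wanted. Origin and axes like lock.
- small_lock_b: The same as small_lock_a, in the remaining slot; not wanted.
- mat: Fixed dark rubber mat 260 mm (its x) by 300 mm (its y), 3 mm thick, flat on the bench; origin: middle of its underside. The loops lie on the part from y = -45 to +140 mm; the strip around y = -95 mm, beside the box, is free to put the lock down on.
- loop0: Brass strap loop, a flat rectangular ring 50 mm (own x) by 36 mm (own y), 8 mm thick, with bars 8 mm wide round a 34 x 20 mm opening; about 65 g (+-5 %). Origin: middle of its underside; z up. It lies flat on the mat at the start.
- loop1: Another strap loop, the same as loop0.
- loop2: Another strap loop, the same as loop0.
- loop3: Another strap loop, the same as loop0.
- pan_in (a point): Middle of the upper face of the scale pan's floor, moving with it. The pan is a steel tray, inside 170 (x) by 190 mm (y), rim 11 mm high, on a spring: it stays level and only sinks. Empty, its floor is 131 mm above the bench. x points to the fixed gauge post, 125 mm from the pan's middle, top 148 mm above the bench. The housing below is 60 mm high.
- pan (a joint): How far the pan has sunk below its empty height, in m (0 to 0.056). It is soft: 70 N/m, so about 15 mm for the lock case and 9 mm more for each loop, and it settles within about a second.
- pointer (a point): Tip of the pointer, which is fixed to the pan, 133 mm from its middle, and slides down the slotted gauge post. Axes as the scale's: z up.
- mark (a point): The marker tab's edge, a small dark clip on the gauge post beside the pointer's path: the height to which the pointer has to sink, 19.5 to 35 mm below its empty height. Friction holds it. It takes the lock case and one to three loops.
- dye_bottle: White plastic bottle, 52 mm across, 110 mm high, standing beyond the work. Origin: middle of its underside.
- awl: Awl with a wooden handle, 150 mm long, lying beyond the work. Origin: on its underside.

How it is judged (in metres and radians):
On the way, in this order (a step that is already met when the one before it is completed fails the run):
1. the lock case is out of the box, put down on the bench or the mat, let go of and still ((y of lock_center in the frame of box above 0.05 m or y of lock_center in the frame of box below -0.05 m or x of lock_center in the frame of box above 0.09 m or x of lock_center in the frame of box below -0.09 m) and height (world z) of lock_center below 0.035 m and contact force between the fingers and lock below 0.1 N and linear speed of lock below 0.02 m/s), for 0.2 s.
2. the lock case lies flat in the pan, let go of, before any loop is put in (z of lock_center in the frame of pan_in between 0.003 and 0.012 m and x of lock_center in the frame of pan_in between -0.085 and 0.085 m and y of lock_center in the frame of pan_in between -0.095 and 0.095 m and angle between the x axis of lock and the z axis of pan_in, either way round below 0.15 rad and contact force between the fingers and lock below 0.1 N and value of joint pan between 0.011 and 0.0195 m), for 0.2 s.
At the end, for the whole second after the job is handed in: The lock case lies flat (within 0.15 rad) on the floor of the pan; the pointer is level with the mark or past it by no more than one loop's weight (from 2 mm above to 10.5 mm below it); each loop either lies in the pan or is still within 20 mm of where it lay; all is let go of and at rest (z of pointer in the frame of mark between -0.0105 and 0.002 m and z of lock_center in the frame of pan_in between 0.003 and 0.012 m and x of lock_center in the frame of pan_in between -0.085 and 0.085 m and y of lock_center in the frame of pan_in between -0.095 and 0.095 m and angle between the x axis of lock and the z axis of pan_in, either way round below 0.15 rad and ((z of loop0 in the frame of pan_in between -0.004 and 0.03 m and x of loop0 in the frame of pan_in between -0.085 and 0.085 m and y of loop0 in the frame of pan_in between -0.095 and 0.095 m) or (z of loop1 in the frame of pan_in between -0.004 and 0.03 m and x of loop1 in the frame of pan_in between -0.085 and 0.085 m and y of loop1 in the frame of pan_in between -0.095 and 0.095 m) or (z of loop2 in the frame of pan_in between -0.004 and 0.03 m and x of loop2 in the frame of pan_in between -0.085 and 0.085 m and y of loop2 in the frame of pan_in between -0.095 and 0.095 m) or (z of loop3 in the frame of pan_in between -0.004 and 0.03 m and x of loop3 in the frame of pan_in between -0.085 and 0.085 m and y of loop3 in the frame of pan_in between -0.095 and 0.095 m)) and ((z of loop0 in the frame of pan_in between -0.004 and 0.03 m and x of loop0 in the frame of pan_in between -0.085 and 0.085 m and y of loop0 in the frame of pan_in between -0.095 and 0.095 m) or distance of loop0 from where it was at the start of the episode below 0.02 m) and ((z of loop1 in the frame of pan_in between -0.004 and 0.03 m and x of loop1 in the frame of pan_in between -0.085 and 0.085 m and y of loop1 in the frame of pan_in between -0.095 and 0.095 m) or distance of loop1 from where it was at the start of the episode below 0.02 m) and ((z of loop2 in the frame of pan_in between -0.004 and 0.03 m and x of loop2 in the frame of pan_in between -0.085 and 0.085 m and y of loop2 in the frame of pan_in between -0.095 and 0.095 m) or distance of loop2 from where it was at the start of the episode below 0.02 m) and ((z of loop3 in the frame of pan_in between -0.004 and 0.03 m and x of loop3 in the frame of pan_in between -0.085 and 0.085 m and y of loop3 in the frame of pan_in between -0.095 and 0.095 m) or distance of loop3 from where it was at the start of the episode below 0.02 m) and linear speed of each of lock, loop0, loop1, loop2, loop3 below 0.02 m/s and velocity of joint pan between -0.01 and 0.01 m/s); the robot touches nothing.
It fails at once if the lock case is stood on edge in the pan (its face more than 1.0 rad from level while it is within 2 mm of resting on the pan's floor) (horizontal distance between lock_center and pan_in below 0.11 m and angle between the x axis of lock and the z axis of pan_in, either way round above 1 rad and z of lock_center in the frame of pan_in below 0.0245 m).
It fails at once if the lock case or a loop is dropped or thrown into the pan (faster than 0.75 m/s within 30 mm of its floor) ((horizontal distance between lock_center and pan_in below 0.12 m and z of lock_center in the frame of pan_in between -0.01 and 0.03 m and linear speed of lock above 0.75 m/s) or (horizontal distance between loop0 and pan_in below 0.12 m and z of loop0 in the frame of pan_in between -0.01 and 0.03 m and linear speed of loop0 above 0.75 m/s) or (horizontal distance between loop1 and pan_in below 0.12 m and z of loop1 in the frame of pan_in between -0.01 and 0.03 m and linear speed of loop1 above 0.75 m/s) or (horizontal distance between loop2 and pan_in below 0.12 m and z of loop2 in the frame of pan_in between -0.01 and 0.03 m and linear speed of loop2 above 0.75 m/s) or (horizontal distance between loop3 and pan_in below 0.12 m and z of loop3 in the frame of pan_in between -0.01 and 0.03 m and linear speed of loop3 above 0.75 m/s)).
It fails at once if two loops are carried at once (((height (world z) of loop0 above 0.03 m and not (z of loop0 in the frame of pan_in between -0.004 and 0.03 m and x of loop0 in the frame of pan_in between -0.085 and 0.085 m and y of loop0 in the frame of pan_in between -0.095 and 0.095 m)) and (height (world z) of loop1 above 0.03 m and not (z of loop1 in the frame of pan_in between -0.004 and 0.03 m and x of loop1 in the frame of pan_in between -0.085 and 0.085 m and y of loop1 in the frame of pan_in between -0.095 and 0.095 m))) or ((height (world z) of loop0 above 0.03 m and not (z of loop0 in the frame of pan_in between -0.004 and 0.03 m and x of loop0 in the frame of pan_in between -0.085 and 0.085 m and y of loop0 in the frame of pan_in between -0.095 and 0.095 m)) and (height (world z) of loop2 above 0.03 m and not (z of loop2 in the frame of pan_in between -0.004 and 0.03 m and x of loop2 in the frame of pan_in between -0.085 and 0.085 m and y of loop2 in the frame of pan_in between -0.095 and 0.095 m))) or ((height (world z) of loop0 above 0.03 m and not (z of loop0 in the frame of pan_in between -0.004 and 0.03 m and x of loop0 in the frame of pan_in between -0.085 and 0.085 m and y of loop0 in the frame of pan_in between -0.095 and 0.095 m)) and (height (world z) of loop3 above 0.03 m and not (z of loop3 in the frame of pan_in between -0.004 and 0.03 m and x of loop3 in the frame of pan_in between -0.085 and 0.085 m and y of loop3 in the frame of pan_in between -0.095 and 0.095 m))) or ((height (world z) of loop1 above 0.03 m and not (z of loop1 in the frame of pan_in between -0.004 and 0.03 m and x of loop1 in the frame of pan_in between -0.085 and 0.085 m and y of loop1 in the frame of pan_in between -0.095 and 0.095 m)) and (height (world z) of loop2 above 0.03 m and not (z of loop2 in the frame of pan_in between -0.004 and 0.03 m and x of loop2 in the frame of pan_in between -0.085 and 0.085 m and y of loop2 in the frame of pan_in between -0.095 and 0.095 m))) or ((height (world z) of loop1 above 0.03 m and not (z of loop1 in the frame of pan_in between -0.004 and 0.03 m and x of loop1 in the frame of pan_in between -0.085 and 0.085 m and y of loop1 in the frame of pan_in between -0.095 and 0.095 m)) and (height (world z) of loop3 above 0.03 m and not (z of loop3 in the frame of pan_in between -0.004 and 0.03 m and x of loop3 in the frame of pan_in between -0.085 and 0.085 m and y of loop3 in the frame of pan_in between -0.095 and 0.095 m))) or ((height (world z) of loop2 above 0.03 m and not (z of loop2 in the frame of pan_in between -0.004 and 0.03 m and x of loop2 in the frame of pan_in between -0.085 and 0.085 m and y of loop2 in the frame of pan_in between -0.095 and 0.095 m)) and (height (world z) of loop3 above 0.03 m and not (z of loop3 in the frame of pan_in between -0.004 and 0.03 m and x of loop3 in the frame of pan_in between -0.085 and 0.085 m and y of loop3 in the frame of pan_in between -0.095 and 0.095 m)))).
It fails at once if the marker tab is shifted (more than 4 mm) (distance of mark from where it was at the start of the episode above 0.004 m).
It fails at once if the small locks, the bottle or the awl are disturbed (moved more than 30 mm) (distance of any of small_lock_a, small_lock_b, dye_bottle, awl from where it was at the start of the episode above 0.03 m).
It also fails if it takes over 72 s, if anything falls off the work surface, if the arm or the gripper's body presses on something with over 40 N, if the wrist force passes 120 N, or if a joint passes its speed limit or range.

### The arm

A 6-joint arm with a two-finger parallel gripper is mounted at the origin on the work surface. World frame = base frame: x ahead of the robot, y to its left, z up, the work surface at z = 0. Lengths are in mm, angles in rad, forces in N, time in s.
With the tool pointing down it reaches from about 275 to 1000 mm from the base axis. Payload 8.4 kg.
Tool frame: the origin (TCP) lies on the centre line of the jaws, within the pads' length; the fingertips stand 17 mm ahead of it and the grasp point (between the pads) lies 2 mm behind it; z points along the fingers, y is the line along which they close (so a half turn about z gives the same grasp; the last joint's range is limited). The gripper opens to 85 mm and grips with 20 to 120 N. Pads are 22 mm wide; open, the fingers measure 114 mm over their backs; the gripper's body (76 mm by 85 mm) begins 54 mm behind the grasp point. The pads swing forward as they close: fully open they stand 13 mm farther back than shut.
Start: joints at [1.34, 0.353, 1.633, -0, 1.155, -0.002], TCP at [141.754, 608.715, 248.281] pointing down, gripper open.
Joint ranges: [-2.63, 2.63], [-0.92, 2.1], [0.06, 2.66], [-1.3, 4.44], [0, 2.69], [-3.02, 3.02]. Speed limits (rad/s): [2.22, 2.22, 2.79, 3.14, 3.14, 3.14].

### API

Orientations are given as [roll, pitch, yaw] about the fixed x, y, z axes, in that order (R = Rz(yaw) Ry(pitch) Rx(roll)).
In Python, from rig import r, eyes gives the robot as it stands. The module is installed in compiled form; this text tells all that it offers.
- The arm moves only by the shell command python3 -m inch 'ROWS' [FORCE]. ROWS is JSON, a list of rows, each a list of 7 numbers: the shift along the tool's x, y, z in m, then the turn, a rotation vector about the tool's x, y, z in degrees, then the closure, from -1 (fully open) to 1 (shut). In form: [[x, y, z, rx, ry, rz, gripper], ...]. A call has 1 to 8 rows; each row shifts and turns the commanded pose from where the row before left it, along the tool's axes as they then stand; what a row does not reach is not made up. A row lasts 1/10 s, in which the tool goes at most 50 mm and 8.59 degrees, less where a joint would pass 70% of its speed; a pose out of reach is approached as far as the arm can. A call with a gripper value outside its range is refused whole. The fingers move at their own pace and stop on an object; FORCE is the grip in N (left out, the last holds). Time passes only in rows, so rows that do not move let the fingers close. It gives the time, the measured TCP pose, the force, the opening and the grip force at its end, in the units of the state.
- r.sense(): the state, without advancing time (a new reading comes with each control period).
- eyes.grab_frame(name): name is "side" or "top"; returns a dict with "img" (384x512x3 uint8, blue, green, red), "fx", "fy", "cx", "cy" (pixels), "R" (3x3) and "t" (3): a world point X has camera coordinates R X + t. Camera axes: x right, y down, z forward; pixel columns grow to the right and rows downward; lengths in mm; the calibration is good to about 2 mm. A picture is of the moment at which its call begins. There is no depth.
- r.sign_off(): hands the job in; it is judged then, once.
The state is a dict: "clock": time; "qpos": joint angles; "qvel": joint speeds; "joint_efforts": joint torques, N m; "eef_pos": TCP position; "tcp_rot": TCP orientation; "contact_force": force on the tool from outside, world axes, zero at the start; "wrist_torque": the same for the moment, N m; "opening": opening from 0.0 (shut) to 1.0 (fully open); "grasp_force": force on a finger pad.
Only numpy, scipy, OpenCV 4.12 (cv2) and the standard library are available. Lean on these libraries where they do the work, as an engineer would, in place of code of your own. Each camera call takes 0.05 s, during which the arm holds its last target. There are 200 camera calls.

## Working session

There is one attempt and no reset: what is moved stays moved. The work goes in short steps, Python scripts to look and compute and a shell command to move; the robot and the scene stay as the last step left them, time stands still between calls to the robot, and variables do not carry over. Pictures are saved under pics/ and viewed, at most 10 in all, crops included, and the job is handed in when it is done.

```bash
mkdir -p pics
python3 - <<'E'
from rig import r, eyes
import cv2, pickle
for n in("side","top"):
    f=eyes.grab_frame(n); cv2.imwrite(f"pics/{n}0.png",f["img"]); pickle.dump(f,open(f"{n}0.pkl","wb"))
    print(n,f["fx"],f["cx"],f["cy"],f["R"],f["t"])
print(r.sense())
E
```

```text
side 428.67331840831156 253.2017448027277 184.49311370440768 [[ 0.68185058 -0.73123453 -0.01938659]
 [-0.57008545 -0.51460484 -0.64045642]
 [ 0.45834742  0.4477476  -0.76774978]] [-424.11960435  377.382471    801.18379026]
top 449.44719961080034 257.9645643841815 196.26418769711773 [[-0.00155721 -0.99989203  0.01461151]
 [-0.98137808 -0.00127853 -0.19208181]
 [ 0.19207975 -0.01463852 -0.98127014]] [ -23.86843367  594.00956314 1036.46727641]
{'clock': 0.1, 'qpos': array([ 1.33959326e+00,  3.53579618e-01,  1.63404211e+00, -1.94146347e-05,
        1.15519029e+00, -2.36711110e-03]), 'qvel': array([ 0.00034053, -0.00211594, -0.00222572, -0.00029908,  0.00268403,
        0.00062774]), 'joint_efforts': array([-4.34863096e-04, -6.06354189e+01, -3.42821288e+01, -2.74540889e-05,
        3.99601864e-03, -5.45411609e-06]), 'eef_pos': array([141.67305988, 608.32782985, 247.64383783]), 'tcp_rot': array([-3.14037326e+00,  1.48659256e-05,  2.91276456e+00]), 'contact_force': array([ 0.2530317 , -0.00967179,  0.36334289]), 'wrist_torque': array([ 0.00200439, -0.03542426,  0.01239588]), 'grasp_force': 0.0, 'opening': 1.0006722530054426}
```

View pics/side0.png

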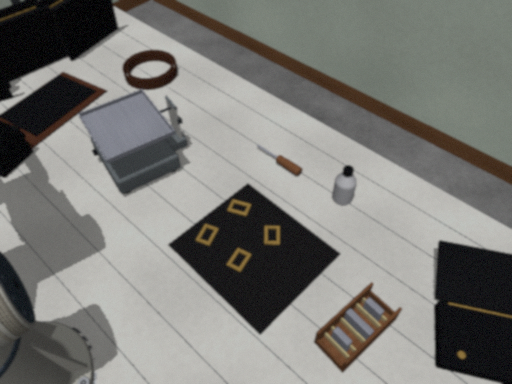

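View pics/top0.png

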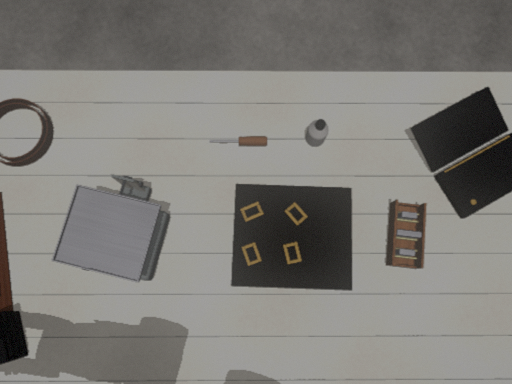

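The side view shows the pan at about (130,125) with its post at (172,110), the four loops at (239,208), (206,235), (272,235) and (239,260), and the box at (358,327). In the top view the pan is at (110,235), the post at (130,187), the loops at (252,211), (297,213), (251,254) and (292,253), and the box at (407,234). The long lock is apparently in the middle slot.

```bash
cat > h.py <<'E'
import numpy as np, cv2, pickle
def load(n): return pickle.load(open(n+".pkl","rb"))
def grab(n,s):
    from rig import eyes
    f=eyes.grab_frame(n); pickle.dump(f,open(s+".pkl","wb")); return f
def cast(f,uv,z):
    uv=np.atleast_2d(np.asarray(uv,float))
    d=np.c_[(uv[:,0]-f["cx"])/f["fx"],(uv[:,1]-f["cy"])/f["fy"],np.ones(len(uv))]@f["R"]
    c=-np.asarray(f["R"]).T@np.asarray(f["t"])
    return c+d*((z-c[2])/d[:,2])[:,None]
def proj(f,X):
    p=np.atleast_2d(X)@np.asarray(f["R"]).T+f["t"]
    return np.c_[f["fx"]*p[:,0]/p[:,2]+f["cx"],f["fy"]*p[:,1]/p[:,2]+f["cy"]]
def rect(f,cnt,z):
    P=cast(f,cnt.reshape(-1,2),z)[:,:2].astype(np.float32)
    (c,s,a)=cv2.minAreaRect(P)
    if s[0]<s[1]: s=(s[1],s[0]); a+=90
    return np.round(c,1),np.round(s,1),round((a+90)%180-90,1)   # centre, (long,short), angle of long axis
def blobs(f,lo,hi,amin=40):
    m=cv2.inRange(cv2.cvtColor(f["img"],cv2.COLOR_BGR2HSV),lo,hi)
    c,_=cv2.findContours(m,cv2.RETR_EXTERNAL,cv2.CHAIN_APPROX_NONE)
    return [k for k in c if cv2.contourArea(k)>=amin]
E
python3 - <<'E'
from h import *
for n in("top0","side0"):
    f=load(n); print(n)
    for c in blobs(f,(12,90,70),(32,255,255),60):
        print("brass px",c.reshape(-1,2).mean(0).round(),rect(f,c,9))
    for c in blobs(f,(0,0,0),(179,255,38),4000): print("dark",c.reshape(-1,2).mean(0).round(),rect(f,c,3))
    for c in blobs(f,(2,90,30),(14,255,255),100): print("brown",c.reshape(-1,2).mean(0).round(),rect(f,c,52 if n=="top0" else 30))
t=load("top0")["img"]; s=load("side0")["img"]
a=cv2.resize(t[190:280,375:440],None,fx=6,fy=6,interpolation=3)
b=cv2.resize(t[165:285,45:180],None,fx=2.6,fy=4.5,interpolation=3)
cv2.imwrite("pics/c1.png",cv2.hconcat([a,b]))
a=cv2.resize(s[280:370,310:405],None,fx=4,fy=4,interpolation=3)
b=cv2.resize(s[85:175,150:200],None,fx=4,fy=4,interpolation=3)
cv2.imwrite("pics/c2.png",cv2.hconcat([a,b]))
E
```

```text
top0
brass px [402. 262.] (array([ 438.9, -385.2]), array([55.4, 22.2]), 84.0)
brass px [251. 254.] (array([459.1,  -7.5]), array([51.3, 37.2]), 20.3)
brass px [292. 252.] (array([ 461.6, -108.8]), array([51.1, 37.5]), 13.1)
brass px [403. 243.] (array([ 487.1, -389.5]), array([52.8, 32.9]), 86.6)
brass px [403. 225.] (array([ 533.5, -395. ]), array([53.2, 51.2]), 86.1)
brass px [296. 213.] (array([ 559.9, -120. ]), array([51.3, 37.9]), 40.2)
brass px [252. 211.] (array([565.3,  -8.4]), array([51.6, 37.3]), -66.6)
brass px [476. 153.] (array([ 719. , -596.5]), array([203.9,   6.3]), -61.2)
brown [403. 232.] (array([ 503.2, -379.6]), array([156. ,  56.5]), -6.8)
brown [  3. 255.] (array([464.3, 574.3]), array([280.8,  27.4]), 6.2)
brown [253. 140.] (array([737.6,  -9.3]), array([65.3, 18.3]), -89.8)
side0
brass px [480. 310.] (array([ 704.2, -551.1]), array([121. ,   7.4]), -61.2)
brass px [361. 323.] (array([ 511.2, -386.2]), array([175.1,  80. ]), -7.2)
brass px [239. 259.] (array([ 458.5, -108.1]), array([53.3, 38.8]), 13.7)
brass px [272. 235.] (array([ 557.5, -120.5]), array([52.
[... 403 characters left out ...]
 (array([ 710.9, -539.9]), array([296.3, 153.2]), 24.6)
dark [252. 247.] (array([ 501. , -111.1]), array([290.4, 251.5]), 87.9)
dark [41. 33.] (array([ 700.7, 1052.3]), array([667.1, 422.3]), 63.9)
brown [357. 325.] (array([ 502.7, -388.6]), array([173. ,  78.1]), -6.8)
brown [288. 165.] (array([734.7, -18.6]), array([74.7, 24.1]), -89.4)
brown [ 65. 109.] (array([438.1, 658.3]), array([283. , 181.4]), 11.7)
brown [152.  79.] (array([731.1, 534.5]), array([156.1,  86.6]), -30.5)
brown [148.  59.] (array([785.9, 629.4]), array([161.7,  98.8]), -30.8)
brown [335.  86.] (array([1080.3,  232.7]), array([1394.2,   54.8]), 89.9)
brown [129.   3.] (array([980.5, 994.4]), array([102.9,  89.7]), 4.6)
```

View pics/c1.png

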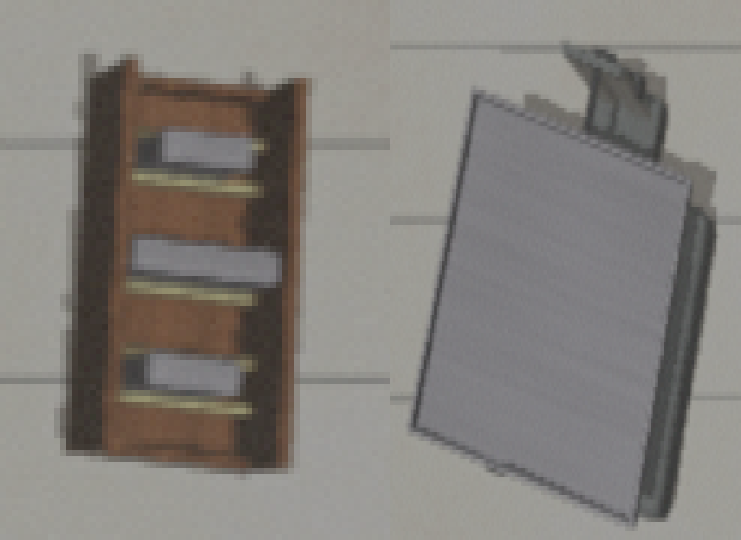

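View pics/c2.png

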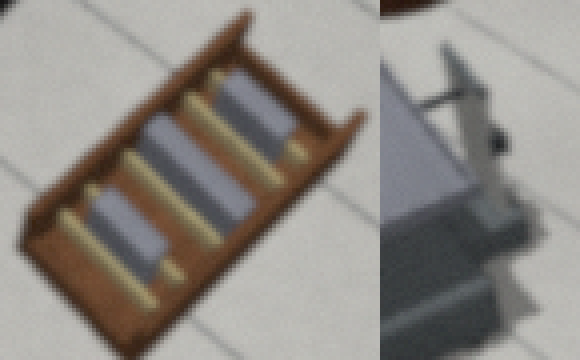

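The crops show the large lock in the middle slot: its top face is centred near (409,234) in the top view. The gauge post also shows the pointer at about (173,109) and the tab at about (175,120) in the side view.

```bash
cat >> h.py <<'E'
def to(xyz,close_deg=None):
    """tool-frame shift (mm, after the turn) and rz turn (deg) to bring the TCP to xyz with closing axis at close_deg"""
    from rig import r
    s=r.sense(); ro,pi,ya=s["tcp_rot"]; y=np.degrees(ya); rz=0
    if close_deg is not None:
        dy=(close_deg+90-y+90)%180-90; rz=-dy; y+=dy
    a=np.radians(y); d=np.asarray(xyz)-s["eef_pos"]
    print("turn rz",round(rz,1),"shift",np.round([np.cos(a)*d[0]+np.sin(a)*d[1],np.sin(a)*d[0]-np.cos(a)*d[1],-d[2]],1),"q6",s["qpos"][5].round(2))
E
python3 - <<'E'
from h import *
f=load("top0"); 
p=lambda x,y:(375+x/6-.4,190+y/6-.4)
P=cast(f,[p(132,237),p(280,250),p(280,288),p(132,270)],49); print("lock top",P.round(1),P.mean(0))
r_=cv2.minAreaRect(P[:,:2].astype(np.float32));print(r_)
g=load("side0"); q=lambda x,y:(310+x/4-.4,280+y/4-.4)
S=cast(g,[q(160,112),q(257,203),q(237,220),q(140,125)],49); print("side",S.round(1),S.mean(0))
pp=lambda x,y:((x-390)/2.6+45-.4,y/4.5+165-.4)
P=cast(f,[pp(477,92),pp(690,183),pp(635,523),pp(413,430)],142); print("pan",P.round(1),P.mean(0),np.linalg.norm(np.diff(P,axis=0),axis=1))
d=P[0]-P[3];print(np.degrees(np.arctan2(d[1],d[0])))
pan=P.mean(0)
to([505,-385,150],-6.8)
E
```

```text
lock top [[ 514.8 -361.    49. ]
 [ 509.5 -420.9   49. ]
 [ 494.1 -419.8   49. ]
 [ 501.4 -360.2   49. ]] [ 504.98480801 -390.47506515   49.        ]
((504.48260498046875, -390.4033203125), (60.393680572509766, 15.445941925048828), 84.96539306640625)
side [[ 511.8 -361.3   49. ]
 [ 505.2 -420.7   49. ]
 [ 492.  -418.3   49. ]
 [ 499.7 -358.    49. ]] [ 502.18532757 -389.5866851    49.        ]
pan [[602.6 380.5 142. ]
 [556.8 195.6 142. ]
 [391.4 234.4 142. ]
 [435.8 421.1 142. ]] [496.65245469 307.91637381 142.        ] [190.47670574 169.85263829 191.83575873]
-13.668318180983768
turn rz 83.7 shift [-943.3  478.4   97.6] q6 -0.0
```

```bash
python3 -m inch '[[0,0,0,0,0,8.37,0.3],[0,0,0,0,0,8.37,0.3],[0,0,0,0,0,8.37,0.3],[0,0,0,0,0,8.37,0.3],[0,0,0,0,0,8.37,0.3],[0,0,0,0,0,8.37,0.3],[0,0,0,0,0,8.37,0.3],[0,0,0,0,0,8.37,0.3]]' 40
python3 -m inch '[[0,0,0,0,0,8.37,0.3],[0,0,0,0,0,8.37,0.3],[-0.038,0.0195,0,0,0,0,0.3],[-0.038,0.0195,0,0,0,0,0.3],[-0.038,0.0195,0,0,0,0,0.3],[-0.038,0.0195,0,0,0,0,0.3],[-0.038,0.0195,0,0,0,0,0.3],[-0.038,0.0195,0,0,0,0,0.3]]'
python3 -m inch '[[-0.038,0.0195,0,0,0,0,0.3],[-0.038,0.0195,0,0,0,0,0.3],[-0.038,0.0195,0,0,0,0,0.3],[-0.038,0.0195,0,0,0,0,0.3],[-0.038,0.0195,0,0,0,0,0.3],[-0.038,0.0195,0,0,0,0,0.3],[-0.038,0.0195,0,0,0,0,0.3],[-0.038,0.0195,0,0,0,0,0.3]]'
python3 -m inch '[[-0.038,0.0195,0,0,0,0,0.3],[-0.038,0.0195,0,0,0,0,0.3],[-0.038,0.0195,0,0,0,0,0.3],[-0.038,0.0195,0,0,0,0,0.3],[-0.038,0.0195,0,0,0,0,0.3],[-0.038,0.0195,0,0,0,0,0.3],[-0.038,0.0195,0,0,0,0,0.3],[-0.038,0.0195,0,0,0,0,0.3]]'
python3 -c "
from h import *;to([503.5,-390,110],-6.8)"
```

```text
clock: 0.9
eef_pos: [141.7, 608.5, 247.8]
tcp_rot: [-3.141, 0.001, 1.738]
contact_force: [0.1, 0.2, 0.3]
opening: 0.348
grasp_force: 0.0
clock: 1.7
eef_pos: [231.0, 366.7, 248.0]
tcp_rot: [-3.142, 0.0, 1.452]
contact_force: [0.9, -0.0, 0.1]
opening: 0.351
grasp_force: 0.0
clock: 2.5
eef_pos: [349.8, 46.4, 248.4]
tcp_rot: [3.141, -0.0, 1.452]
contact_force: [1.6, -0.0, -0.3]
opening: 0.348
grasp_force: 0.0
clock: 3.3
eef_pos: [468.7, -274.0, 248.0]
tcp_rot: [-3.141, -0.0, 1.452]
contact_force: [0.4, 0.6, 0.2]
opening: 0.348
grasp_force: 0.0
turn rz -0.0 shift [-111.    48.3  138. ] q6 -0.41
```

```bash
python3 -m inch '[[-0.037,0.016,0.02,0,0,0,0.3],[-0.037,0.016,0.04,0,0,0,0.3],[-0.035,0.015,0.04,0,0,0,0.3],[0,0,0.035,0,0,0,0.3],[0,0,0,0,0,0,0.3],[0,0,0,0,0,0,0.3]]'
python3 - <<'E'
from h import *
to([503.5,-390,38],-6.8)
f=grab("side","s1"); cv2.imwrite("pics/s1.png",cv2.resize(f["img"][230:384,290:450],None,fx=4,fy=3.8))
E
```

```text
clock: 3.9
eef_pos: [499.4, -377.4, 121.7]
tcp_rot: [-3.14, -0.001, 1.452]
contact_force: [-0.3, -0.2, 0.7]
opening: 0.354
grasp_force: 0.0
turn rz -0.0 shift [-12.    5.5  83.7] q6 -0.53
```

View pics/s1.png

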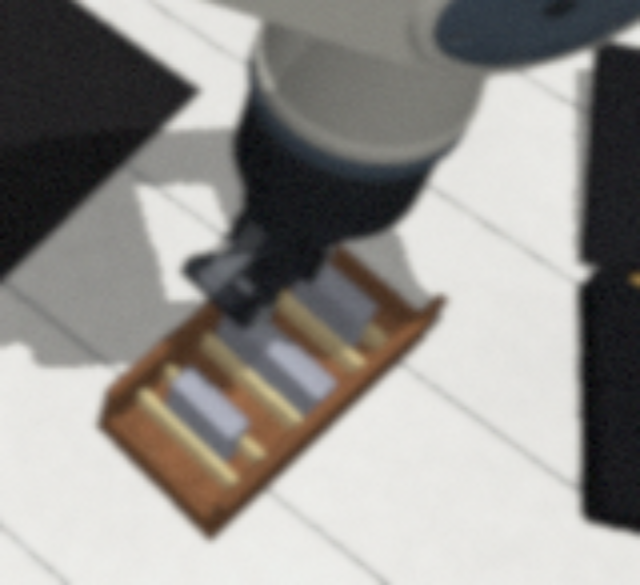

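The side crop shows the fingers above the middle lock, with the gripper at about (240,280) in the crop. I still have to go 12 mm along -x of the tool and then down.

```bash
python3 -m inch '[[-0.012,0.0055,0.02,0,0,0,0.3],[0,0,0.03,0,0,0,0.3],[0,0,0.02,0,0,0,0.3],[0,0,0.0135,0,0,0,0.3],[0,0,0,0,0,0,0.3],[0,0,0,0,0,0,0.3]]'
python3 -m inch '[[0,0,0,0,0,0,0.9],[0,0,0,0,0,0,0.9],[0,0,0,0,0,0,0.9],[0,0,0,0,0,0,0.9]]' 40
```

```text
clock: 4.55
eef_pos: [504.9, -390.8, 39.9]
tcp_rot: [3.14, 0.001, 1.452]
contact_force: [-0.3, -0.3, 0.0]
opening: 0.349
grasp_force: 0.0
clock: 4.95
eef_pos: [505.0, -391.2, 40.1]
tcp_rot: [3.139, 0.001, 1.452]
contact_force: [-0.1, 1.0, 6.8]
opening: 0.152
grasp_force: 40.2
```

```bash
python3 -m inch '[[0,0,-0.025,0,0,0,0.9],[0,0,-0.03,0,0,0,0.9],[0,0,-0.02,0,0,0,0.9],[0.015,-0.002,0,0,0,0,0.9],[0.035,-0.005,0,0,0,0,0.9],[0.04,-0.005,0,0,0,0,0.9],[0.04,-0.006,0,0,0,0,0.9],[0.035,-0.005,0,0,0,0,0.9]]'
python3 -m inch '[[0.012,-0.001,0,0,0,0,0.9],[0,0,0.02,0,0,0,0.9],[0,0,0.03,0,0,0,0.9],[0,0,0.02,0,0,0,0.9],[0,0,0,0,0,0,0.9],[0,0,0,0,0,0,0.9]]'
python3 -c "
from h import *;to([501,-212,39.5],-6.8)"
```

```text
clock: 5.75
eef_pos: [499.3, -221.1, 112.5]
tcp_rot: [-3.14, -0.001, 1.452]
contact_force: [0.2, 0.7, -0.7]
opening: 0.159
grasp_force: 40.4
clock: 6.35
eef_pos: [500.8, -211.8, 43.2]
tcp_rot: [-3.14, -0.0, 1.452]
contact_force: [0.3, -0.4, -0.9]
opening: 0.153
grasp_force: 40.6
turn rz -0.0 shift [-0.2  0.2  3.7] q6 -0.28
```

```bash
python3 -m inch '[[0,0,0.0035,0,0,0,0.9],[0,0,0,0,0,0,0.9],[0,0,0,0,0,0,0.3],[0,0,0,0,0,0,0.3],[0,0,0,0,0,0,0.3],[0,0,0,0,0,0,0.3],[0,0,0,0,0,0,0.3]]'
python3 -m inch '[[0,0,-0.03,0,0,0,0.3],[0,0,-0.03,0,0,0,1],[0,-0.035,0,0,0,0,1],[0,0,0.025,0,0,0,1],[0,0,0.025,0,0,0,1],[0,0,0,0,0,0,1]]'
python3 -m inch '[[0,0.007,0,0,0,0,1],[0,0.007,0,0,0,0,1],[0,0.007,0,0,0,0,1],[0,0.007,0,0,0,0,1],[0,0.007,0,0,0,0,1],[0,0.005,0,0,0,0,1],[0,0,0,0,0,0,1]]'
python3 - <<'E'
from h import *
f=grab("side","s2"); g=grab("top","t2")
cv2.imwrite("pics/s2.png",cv2.hconcat([cv2.resize(f["img"][200:340,200:360],None,fx=2.5,fy=2.5),cv2.resize(g["img"][180:320,230:390],None,fx=2.5,fy=2.5)]))
E
```

```text
clock: 7.05
eef_pos: [501.2, -212.0, 40.0]
tcp_rot: [3.141, 0.0, 1.452]
contact_force: [0.5, -1.0, 0.2]
opening: 0.35
grasp_force: 0.0
clock: 7.65
eef_pos: [464.5, -207.0, 47.8]
tcp_rot: [-3.137, -0.001, 1.452]
contact_force: [-0.5, 1.4, -0.4]
opening: 0.002
grasp_force: 0.0
clock: 8.35
eef_pos: [507.0, -212.7, 50.0]
tcp_rot: [3.141, 0.0, 1.452]
contact_force: [0.2, -0.6, 0.3]
opening: 0.001
grasp_force: 0.0
```

View pics/s2.png

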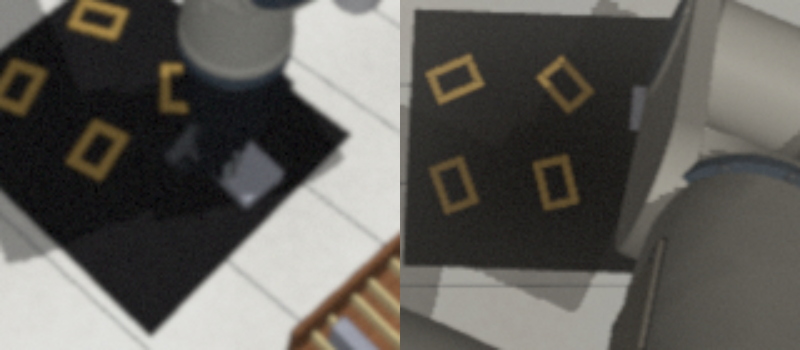

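The lock has fallen flat on the mat: it shows near (250,175) in the left crop. In the right (top) crop the arm hides most of it. I'll back off and measure it.

```bash
python3 -m inch '[[0,0,-0.04,0,0,0,0],[0,0,-0.04,0,0,0,0],[0.04,-0.01,-0.02,0,0,0,-0.5],[0.045,-0.01,-0.01,0,0,0,-0.5],[0.045,-0.01,0,0,0,0,-0.5],[0.02,-0.01,0,0,0,0,-0.5]]'
python3 - <<'E'
from h import *
for n,s in(("side","s3"),("top","t3")):
    f=grab(n,s)
    for c in blobs(f,(0,0,60),(179,85,255),60):
        m=c.reshape(-1,2).mean(0); X=cast(f,[m],17)[0]
        if abs(X[0]-530)<90 and abs(X[1]+214)<70: print(n,m.round(),cv2.contourArea(c),rect(f,c,14))
to([531,-214,60],-6.8)
E
```

```text
clock: 9.05
eef_pos: [483.5, -56.2, 160.3]
tcp_rot: [3.141, -0.001, 1.453]
contact_force: [0.1, 0.5, 0.2]
opening: 0.749
grasp_force: 0.0
turn rz 0.1 shift [-150.6   66.7   99.8] q6 -0.0
```

Run:
```python
from h import *
for n in("s3","t3"):
    f=load(n)
    uv=proj(f,[[405,-160,3],[600,-160,3],[600,-245,3],[405,-245,3]]).astype(np.int32)
    m=np.zeros(f["img"].shape[:2],np.uint8); cv2.fillPoly(m,[uv],255)
    g=cv2.cvtColor(f["img"],cv2.COLOR_BGR2GRAY); b=((g>85)&(m>0)).astype(np.uint8)
    print(n,uv.tolist(),np.percentile(g[m>0],[5,50,80,90,95]))
    for c in cv2.findContours(b,0,1)[0]:
        if cv2.contourArea(c)>40: print(n,c.reshape(-1,2).mean(0).round(),cv2.contourArea(c),rect(f,c,15))
f,g=load("s3"),load("t3")
cv2.imwrite("pics/s3.png",cv2.hconcat([cv2.resize(f["img"][200:340,200:360],None,fx=2.5,fy=2.5),cv2.resize(g["img"][180:320,230:390],None,fx=2.5,fy=2.5)]))
```

```text
s3 [[238, 291], [296, 233], [326, 255], [268, 317]] [ 24.  30.  49. 149. 152.]
s3 [296. 266.] 530.5 (array([ 529. , -215.4]), array([62.4, 48.2]), 83.0)
t3 [[312, 275], [310, 198], [343, 198], [346, 275]] [ 45. 103. 112. 122. 128.]
t3 [330. 236.] 1135.5 (array([ 501.9, -210.9]), array([192.4,  60.3]), 0.1)
t3 [313. 218.] 199.5 (array([ 542.4, -164. ]), array([111.8,  17.8]), -1.4)
```

View pics/s3.png

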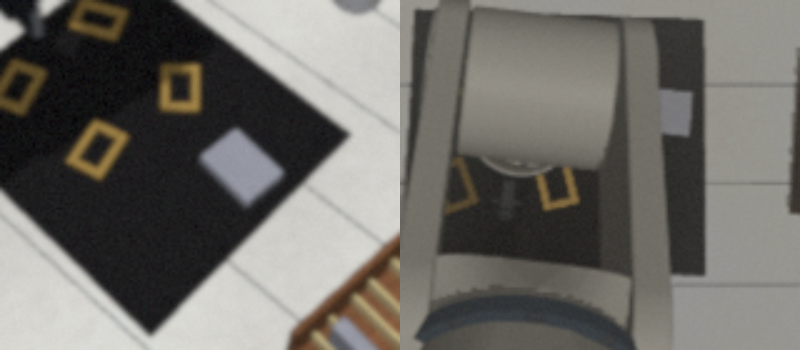

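The left crop shows the lock lying flat at about (242,167), away from the loops. Its measured centre is (530,-216).

```bash
python3 -m inch '[[-0.02,0.01,0,0,0,0,-0.5],[-0.037,0.016,0.01,0,0,0,-0.5],[-0.037,0.016,0.02,0,0,0,-0.5],[-0.037,0.016,0.03,0,0,0,-0.5],[-0.021,0.0085,0.03,0,0,0,-0.5],[0,0,0.02,0,0,0,-0.5],[0,0,0,0,0,0,-0.5],[0,0,0,0,0,0,-0.5]]'
python3 -c "
from h import *;to([530.5,-215.7,21],-7)"
```

```text
clock: 9.95
eef_pos: [531.6, -217.8, 49.9]
tcp_rot: [-3.14, -0.0, 1.451]
contact_force: [0.3, -0.2, 0.3]
opening: 0.751
grasp_force: 0.0
turn rz 0.2 shift [ 2.  -1.4 28.9] q6 -0.27
```

```bash
python3 -m inch '[[0.002,-0.001,0.012,0,0,0,-0.5],[0,0,0.01,0,0,0,-0.5],[0,0,0.007,0,0,0,-0.5],[0,0,0,0,0,0,-0.5],[0,0,0,0,0,0,0.3],[0,0,0,0,0,0,0.3],[0,0,0,0,0,0,0.3],[0,0,0,0,0,0,0.3]]' 40
python3 -m inch '[[0,0,-0.005,0,0,0,0.3],[0,0,-0.02,0,0,0,0.3],[0,0,-0.04,0,0,0,0.3],[0,0,-0.045,0,0,0,0.3],[0,0,-0.04,0,0,0,0.3],[0,0,-0.04,0,0,0,0.3],[0,0,-0.03,0,0,0,0.3]]'
python3 - <<'E'
from h import *
f=grab("side","s4"); cv2.imwrite("pics/s4.png",cv2.resize(f["img"][130:330,180:400],None,fx=3,fy=3))
a=np.radians(-13.7); X=np.array([np.cos(a),np.sin(a)]);Y=np.array([-X[1],X[0]])
c=np.array([496.6,308]); 
for o in((0,-55),(-42,40),(42,40),(0,0)): print(o,(c+o[0]*X+o[1]*Y).round(1))
p=c-55*Y; to([*p,215],-13.7)
E
```

```text
clock: 10.75
eef_pos: [531.7, -215.5, 21.4]
tcp_rot: [3.141, 0.0, 1.452]
contact_force: [0.4, 0.3, 2.6]
opening: 0.519
grasp_force: 41.3
clock: 11.45
eef_pos: [531.6, -215.5, 244.1]
tcp_rot: [3.139, 0.001, 1.452]
contact_force: [0.9, -0.6, -2.6]
opening: 0.513
grasp_force: 41.3
(0, -55) [483.6 254.6]
(-42, 40) [465.3 356.8]
(42, 40) [546.9 336.9]
(0, 0) [496.6 308. ]
turn rz 6.9 shift [ 445.7 -160.1   33.5] q6 -0.27
```

View pics/s4.png

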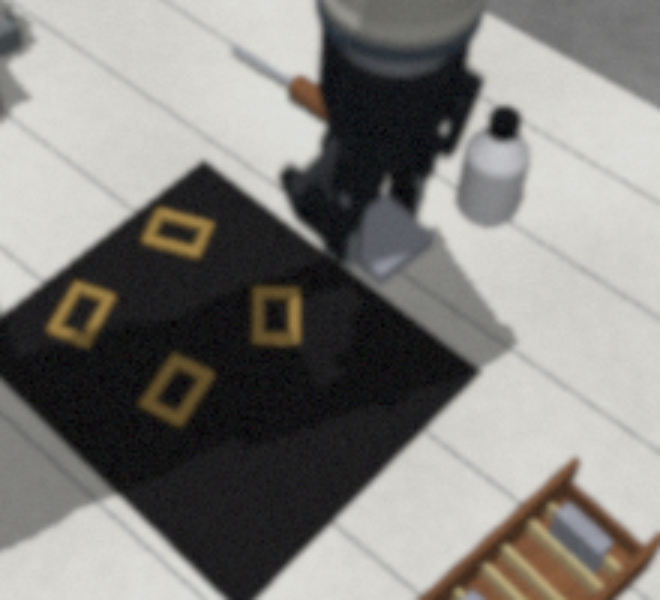

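The picture shows the lock held in the fingers at about (395,245), in shadow. I want to be sure it's level before placing it, so I'll compare it with its expected outline.

Run:
```python
from h import *
f=load("s4"); g=cv2.cvtColor(f["img"],cv2.COLOR_BGR2GRAY)
c=np.array([531,-215.5]);u=np.array([np.cos(np.radians(83)),np.sin(np.radians(83))]);v=np.array([u[1],-u[0]])
for z in (240,226):
  print(z,proj(f,[[*(c+a*30*u+b*22.5*v),z] for a,b in((-1,-1),(-1,1),(1,1),(1,-1))]).round(1).tolist())
np.set_printoptions(linewidth=250)
print("cols 296..327"); 
for y in range(192,228): print(y,*[f"{q:3d}" for q in g[y,294:328]])
```

```text
240 [[307.0, 219.6], [325.3, 206.0], [301.5, 186.2], [283.5, 198.8]]
226 [[306.4, 224.2], [324.4, 210.7], [301.0, 191.0], [283.2, 203.6]]
cols 296..327
192  22  16  22  24  16  19  22  22  24  24  21  29  62  96 115  98  56  22  15  21  17  24  15  27  43  67  90 133 180 208 218 219 219 216
193  33  27  19  20  11  19  15  15  20  20  24  31  63 104 118  92  45  23  11   2  13  15  14  13  39  65  96 147 192 214 219 217 219 219
194  44  33  30  25  24  20  20  23  17  26  21  32  65  97 109  85  48  23  18   4  14  12  18  23  39  65 104 154 200 217 219 218 217 217
195  52  51  38  27  19  10  16  19  19  16  23  43  61  92  96  80  55  37  26  19  20  16  17  21  47  73 109 160 201 217 220 218 218 218
196  61  59  47  28  17  20  20  23  22  35  40  56  69  88  91  85  70  53  38  34  17  10  15  28  51  79 127 172 205 217 216 219 218 218
197  58  60  46  31  27  29  22  22  33  45  59  70  82  89  92  92  83  68  59  40  28  19  17  33  57  98 143 184 210 217 217 218 217 219
198  46  53  41  33  10  23  21  30  46  65  74  85  89  94  94  92  88  84  72  61  49  28  22  32  69 109 
[... 3391 characters left out ...]

223  14  19  15  29  34  53  74 101 109 115 108 104 100 101 108 114 122 126 130 128 129 124 118 114 117 124 125 128 129 130 130 132 131 129
224  25  21  20  25  22  26  48  71  94 107 117 113 107 111 117 122 127 129 132 132 131 130 126 120 117 115 122 127 128 131 131 128 126 131
225  27  22  26  21  14  13  29  44  63  89 106 115 117 121 125 130 132 133 132 128 133 132 132 125 122 115 119 118 125 128 129 131 128 129
226  33  25  28  23  26  18  14  26  37  53  80 100 116 125 131 130 134 132 130 132 133 133 129 124 128 123 118 115 116 124 125 128 129 130
227  30  33  29  29  23  15  18  16  23  31  49  78  94 115 125 130 133 133 131 130 132 131 131 132 134 130 126 121 117 117 120 122 128 127
```

The edges match a level lock: the right corner is near (323,210) and the lower one near (307,220). I'll carry it to the pan.

```bash
python3 -m inch '[[0,0,0,0,0,6.9,0.3],[0.015,-0.005,0,0,0,0,0.3],[0.025,-0.009,0,0,0,0,0.3],[0.035,-0.013,0,0,0,0,0.3],[0.036,-0.0133,0,0,0,0,0.3],[0.036,-0.0133,0,0,0,0,0.3],[0.036,-0.0133,0,0,0,0,0.3],[0.036,-0.0133,0,0,0,0,0.3]]'
python3 -m inch '[[0.036,-0.0133,0,0,0,0,0.3],[0.036,-0.0133,0,0,0,0,0.3],[0.036,-0.0133,0,0,0,0,0.3],[0.036,-0.0133,0,0,0,0,0.3],[0.036,-0.0133,0.005,0,0,0,0.3],[0.025,-0.009,0.01,0,0,0,0.3],[0.015,-0.005,0.01,0,0,0,0.3],[0,0,0.01,0,0,0,0.3]]'
python3 -m inch '[[0,0,0,0,0,0,0.3],[0,0,0,0,0,0,0.3]]'
python3 -c "
from h import *;to([482.4,249.7,150],-13.7)"
```

```text
clock: 12.3
eef_pos: [504.0, 18.5, 240.5]
tcp_rot: [-3.14, 0.0, 1.334]
contact_force: [-0.1, 1.0, -0.3]
opening: 0.509
grasp_force: 41.2
clock: 13.1
eef_pos: [478.4, 250.8, 205.0]
tcp_rot: [-3.141, 0.0, 1.335]
contact_force: [-0.6, -0.4, -1.4]
opening: 0.512
grasp_force: 41.2
clock: 13.3
eef_pos: [479.1, 248.1, 205.6]
tcp_rot: [-3.141, 0.001, 1.331]
contact_force: [0.1, 0.6, -0.4]
opening: 0.512
grasp_force: 41.2
turn rz -0.0 shift [ 2.4  2.8 55.6] q6 0.71
```

```bash
python3 -m inch '[[0.002,0.003,0.015,0,0,0,0.3],[0,0,0.018,0,0,0,0.3],[0,0,0.012,0,0,0,0.3],[0,0,0.007,0,0,0,0.3],[0,0,0.004,0,0,0,0.3],[0,0,0.004,0,0,0,0.3],[0,0,0.004,0,0,0,0.3],[0,0,0,0,0,0,0.3]]'
python3 -m inch '[[0,0,0,0,0,0,0.3],[0,0,0,0,0,0,-0.1],[0,0,0,0,0,0,-0.1],[0,0,0,0,0,0,-0.1],[0,0,0,0,0,0,-0.1],[0,0,-0.005,0,0,0,-0.1],[0,0,-0.02,0,0,0,-0.1],[0,0,-0.04,0,0,0,-0.1]]'
python3 -m inch '[[0,0,-0.04,0,0,0,-0.5],[0,0,-0.03,0,0,0,-0.5],[-0.035,0,0,0,0,0,-0.5],[-0.045,0,0,0,0,0,-0.5],[-0.045,0,0,0,0,0,-0.5],[-0.045,0,0,0,0,0,-0.5]]'
python3 - <<'E'
from h import *
f=grab("side","s5"); g=grab("top","t5")
cv2.imwrite("pics/s5.png",cv2.hconcat([cv2.resize(f["img"][80:200,75:200],None,fx=3,fy=4),cv2.resize(g["img"][165:285,45:180],None,fx=3,fy=4)]))
# loops refined: mean of both start views
A=[(458.8,-7.1,20),(460.1,-108.5,13.4),(558.7,-120.2,41),(564,-8.1,23.4)]
for a in A: print(a); to([a[0],a[1],150],a[2])
E
```

```text
clock: 14.1
eef_pos: [482.7, 250.4, 141.9]
tcp_rot: [3.142, -0.0, 1.332]
contact_force: [0.0, 0.1, -0.7]
opening: 0.515
grasp_force: 41.3
clock: 14.9
eef_pos: [481.0, 249.6, 205.6]
tcp_rot: [-3.138, 0.004, 1.332]
contact_force: [0.7, 0.4, 0.1]
opening: 0.549
grasp_force: 0.0
clock: 15.5
eef_pos: [441.7, 84.0, 277.5]
tcp_rot: [3.141, -0.0, 1.332]
contact_force: [-0.3, -1.1, 0.3]
opening: 0.75
grasp_force: 0.0
(458.8, -7.1, 20)
turn rz -33.9 shift [-89.4 -13.3 127.3] q6 0.42
(460.1, -108.5, 13.4)
turn rz -27.3 shift [-189.3  -25.2  127.3] q6 0.42
(558.7, -120.2, 41)
turn rz -54.9 shift [-229.6  -43.3  127.3] q6 0.42
(564, -8.1, 23.4)
turn rz -37.3 shift [-131.2   77.5  127.3] q6 0.42
```

View pics/s5.png

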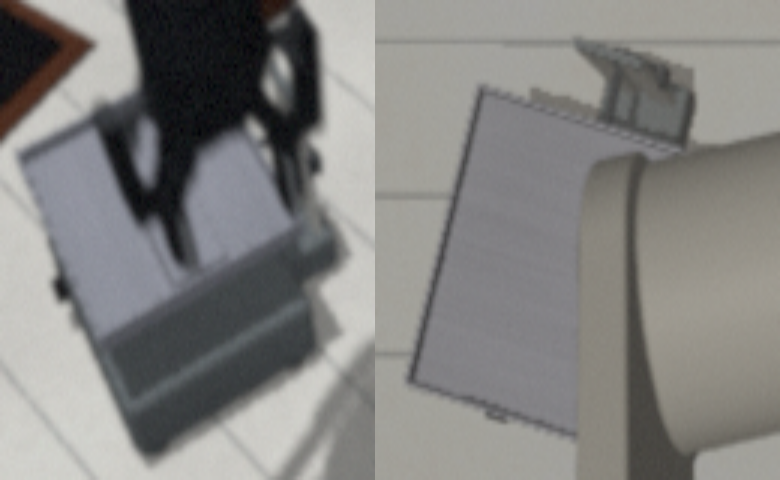

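The arm hides the lock in both views (side crop about (200,200)), though the pan looks empty of anything on edge. I'll measure the pan's sink and the lock once the arm is clear above the first loop.

```bash
python3 -m inch '[[0,0,0,0,0,-8.475,-0.5],[0,0,0,0,0,-8.475,-0.5],[0,0,0,0,0,-8.475,-0.5],[0,0,0,0,0,-8.475,-0.5],[-0.03,-0.004,0.04,0,0,0,-0.5],[-0.03,-0.005,0.045,0,0,0,-0.5],[-0.03,-0.004,0.043,0,0,0,-0.5],[0,0,0,0,0,0,-0.5]]'
python3 - <<'E'
from h import *
to([458.8,-7.1,19],20)
f=grab("side","s6"); g=grab("top","t6")
for n,a,b,z in(("side","side0",f,0),("top","top0",g,0)):
    A=load(a); d=cv2.absdiff(cv2.GaussianBlur(A["img"],(3,3),0),cv2.GaussianBlur(b["img"],(3,3),0)).max(2)
    p=proj(A,[[496.6,308,131]])[0].astype(int); w=d[p[1]-65:p[1]+75,p[0]-65:p[0]+75]
    cv2.imwrite(f"pics/d_{n}.png",w*5)
def up(f,p,hw,s): x,y=map(int,p); return cv2.resize(f["img"][y-hw:y+hw,x-hw:x+hw],(400,400),interpolation=cv2.INTER_CUBIC)
cv2.imwrite("pics/s6.png",cv2.hconcat([up(f,(135,130),50,4),up(g,(112,235),55,4)]))
E
```

```text
clock: 16.4
eef_pos: [458.1, -1.5, 150.7]
tcp_rot: [-3.135, -0.002, 1.921]
contact_force: [0.2, 0.6, 0.6]
opening: 0.751
grasp_force: 0.0
turn rz 0.1 shift [ -5.5  -1.2 131.7] q6 -0.36
```

View pics/s6.png

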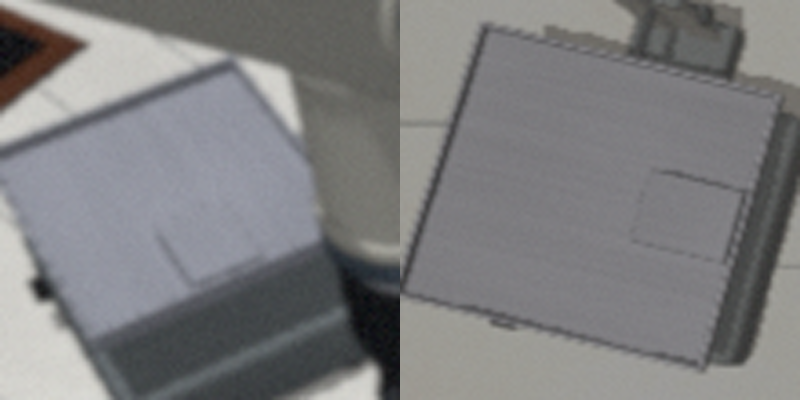

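The lock lies flat in the pan near the -y rim: right crop at about (688,216), left crop at about (215,250). That was my last picture; the rest is by measurement. Now I'll estimate the mark height from the start images and the lock position.

Run:
```python
from h import *
s,t,t6,s6=load("side0"),load("top0"),load("t6"),load("s6")
a=np.radians(-13.7); X=np.array([np.cos(a),np.sin(a),0]);Y=np.array([-X[1],X[0],0]); c=np.array([496.6,308,0])
L=cast(t6,[(136.2-.3,239.4-.3)],130)[0]-c; print("lock in pan",(L@X).round(1),(L@Y).round(1))
def vplane(f,uv,px):  # ray onto vertical plane pan-x=px
    d=np.array([(uv[0]-f["cx"])/f["fx"],(uv[1]-f["cy"])/f["fy"],1])@f["R"]; o=-np.asarray(f["R"]).T@f["t"]
    k=(px-(o-c)@X)/(d@X); P=o+k*d-c; return np.round([P@Y,P[2]],1)
for px in(125,129,133): print(px,"pointer",vplane(s,(175.3,108.1),px),"tab",vplane(s,(179,120.2),px))
g=cv2.cvtColor(s["img"],cv2.COLOR_BGR2GRAY)
print("cols 160..186")
for y in range(94,140): print(y,*[f"{q:3d}" for q in g[y,160:190]])
```

```text
lock in pan 0.5 -61.3
125 pointer [-18.9 138.2] tab [-28.3 104.3]
129 pointer [ -7.5 128.4] tab [-17.   93.9]
133 pointer [  4.  118.5] tab [-5.6 83.6]
cols 160..186
94 188 190 189 186 185 184 178 183 186 189 187 187 186 187 187 185 180 176 172 171 171 178 183 184 184 187 184 184 184 184
95 192 188 189 187 182 167 159 169 184 188 190 191 190 189 190 187 186 186 180 175 172 172 178 181 183 187 182 186 186 186
96 189 192 188 182 174 149 138 150 172 185 188 190 188 189 188 188 190 188 189 185 182 175 176 175 181 184 186 184 187 186
97 190 191 187 183 168 136 120 130 153 175 183 191 186 189 191 188 188 188 188 187 186 185 180 171 174 178 180 184 186 187
98 188 188 190 184 170 139 111 112 133 156 177 184 188 188 191 188 192 186 191 190 192 188 185 181 173 172 173 179 179 183
99 189 190 188 186 175 152 118 105 110 133 158 175 188 189 186 191 187 192 189 189 191 190 189 187 187 177 170 169 171 177
100 191 191 190 187 184 162 130 105  99 110 129 155 177 188 191 190 189 189 188 188 189 188 189 192 190 185 178 172 162 165
101 191 188 189 190 181 167 136 108  94  94 108 137 162 182 186 189 187 
[... 4063 characters left out ...]
  76  76  80  83  87  91  98 100 103 103 103  94  89  94 118 141 156 157 160 163
135 118 122 118 110 100  89  81  81  77  75  75  77  86  90  96  98  97 103 103 104 105  97  83  82  98 113 130 136 147 161
136 113 100  91  87  82  76  72  73  73  71  67  76  84  90  94 101 101 101 101 106 104  97  89  83  83  99 111 120 137 153
137  88  82  80  80  77  74  73  71  67  66  62  68  74  86  93 100 102  98  98 105 105 104 100  92  91  96 104 111 121 136
138  75  75  76  74  72  66  64  64  63  65  61  62  69  78  91  99 102  98  99  97 101 104 103  95  94  91  97 108 115 130
139  76  75  72  65  63  58  57  60  61  66  59  61  63  65  80  88  98 101 101  99 100  97  91  91  86  82  89 102 113 130
```

```bash
python3 -m inch '[[-0.005,-0.001,0.04,0,0,0,-0.5],[0,0,0.045,0,0,0,-0.5],[0,0,0.025,0,0,0,-0.5],[0,0,0.008,0,0,0,-0.5],[0,0,0,0,0,0,-0.5],[0,0,0,0,0,0,-0.5]]'
python3 -c "
from h import *;to([458.8,-7.1,19],20)"
```

```text
clock: 17.1
eef_pos: [462.7, -4.3, 38.4]
tcp_rot: [3.139, 0.001, 1.924]
contact_force: [-0.7, -0.0, 0.1]
opening: 0.748
grasp_force: 0.0
turn rz 0.2 shift [-1.3 -4.6 19.4] q6 -0.37
```

```bash
python3 -m inch '[[-0.001,-0.004,0.009,0,0,0,-0.5],[0,0,0.01,0,0,0,-0.5],[0,0,0,0,0,0,-0.5],[0,0,0,0,0,0,-0.5]]'
python3 - <<'E'
from h import *
to([458.8,-7.1,19],20)
t=load("top0"); g=cv2.cvtColor(t["img"],cv2.COLOR_BGR2GRAY)
a=np.radians(-13.7); X=np.array([np.cos(a),np.sin(a),0]);Y=np.array([-X[1],X[0],0]); c=np.array([496.6,308,0])
for x,y,z in((133,0,131),(133,-10,100),(125,-20,100),(125,0,148),(125,-20,148),(125,20,148)): print((x,y,z),proj(t,[c+x*X+y*Y+[0,0,z]])[0].round(1))
print("cols 108..156")
for y in range(172,206): print(y,*[f"{q:3d}" for q in g[y,108:156]])
E
```

```text
clock: 17.5
eef_pos: [457.6, -7.2, 17.6]
tcp_rot: [-3.141, -0.0, 1.923]
contact_force: [-0.1, 1.1, 0.5]
opening: 0.749
grasp_force: 0.0
turn rz 0.2 shift [-0.3  1.1 -1.4] q6 -0.37
(133, 0, 131) [126.6 176.2]
(133, -10, 100) [134.3 180.3]
(125, -20, 100) [137.4 184.6]
(125, 0, 148) [123.5 177.8]
(125, -20, 148) [132.1 179.9]
(125, 20, 148) [114.9 175.7]
cols 108..156
172 156 156 158 156 156 155 158 157 158 159 157 156 156 154 156 155 156 155 158 154 155 155 156 154 157 156 153 155 156 157 155 155 157 158 154 156 156 157 156 155 157 156 157 155 156 157 156 155
173 157 156 155 151 152 151 153 157 155 157 158 157 158 157 155 157 156 156 157 156 155 153 156 157 158 156 156 157 157 156 157 156 158 156 157 154 156 157 157 156 154 154 157 155 157 157 158 155
174 152 149 139 130 128 127 140 148 148 149 150 149 148 151 149 148 148 150 150 149 149 150 151 151 150 148 150 149 151 149 151 150 150 150 149 149 150 150 150 150 150 148 147 149 148 150 148 153
175 130 130 129 117 104 106 111 114 117 117 118 119 122 123 118 113 111 116 119 120 122 128 132 133 132 132 132 132 132 130 132 131 134 133 130
[... 5232 characters left out ...]
 126 127 127 125 126 127 125 127 127 128 127 126 123 120 116 108 102 105 106 121 124 115 110 112 117 116 111 111
203 123 125 123 124 125 125 124 128 125 124 125 123 125 124 124 122 124 123 123 123 124 122 124 127 123 124 126 127 127 128 124 126 128 126 126 125 125 118 116 110 105 100 108 121 124 116 110 113
204 124 123 122 122 123 123 124 125 124 126 125 125 124 125 122 124 123 126 123 120 123 124 123 121 123 126 123 126 125 126 125 124 126 126 129 128 126 124 125 124 124 119 114 109 104 104 107 120
205 127 127 127 125 126 124 127 123 124 124 125 124 125 124 127 124 122 124 122 123 122 122 122 121 122 122 122 123 122 124 126 122 127 124 124 126 126 127 125 124 125 125 124 125 124 124 120 110
```

```bash
python3 - <<'E'
from h import *
a=np.radians(-13.7); X=np.array([np.cos(a),np.sin(a),0]);Y=np.array([-X[1],X[0],0]); c=np.array([496.6,308,0])
s,t=load("side0"),load("top0")
def tri(u,v):
    A=[];b=[]
    for f,p in((s,u),(t,v)):
        P=np.array([[f["fx"],0,f["cx"]],[0,f["fy"],f["cy"]],[0,0,1]])@np.c_[f["R"],f["t"]]
        for i in(0,1): r=P[i]-p[i]*P[2]; A.append(r[:3]); b.append(-r[3])
    x,res,*_=np.linalg.lstsq(np.array(A),np.array(b),rcond=None); x=x-c; return np.round([x@X,x@Y,x[2]],1)
for n,u in(("topL",(166,96.3)),("topR",(176.3,106.3))):
    x=cast(s,[u],148)[0]-c; print(n,"side@148",(x@X).round(1),(x@Y).round(1))
for n,u in(("topL",(111,174.5)),("topR",(131.5,177.5))):
    x=cast(t,[u],148)[0]-c; print(n,"top@148",(x@X).round(1),(x@Y).round(1))
def vplane(f,uv,px):
    d=np.array([(uv[0]-f["cx"])/f["fx"],(uv[1]-f["cy"])/f["fy"],1])@f["R"]; o=-np.asarray(f["R"]).T@f["t"]
    k=(px-(o-c)@X)/(d@X); P=o+k*d-c; return np.round([P@Y,P[2]],1)
for px in(118,120,122,124,126): print(px,"ptr",vplane(s,(169.3,108),px),"tab c",vplane(s,(179,120.4),px),"topL",vplane(s,(166,96.3),px),"topR",vplane(s,(176.3,106.3),px))
E
python3 -m inch '[[0,0.001,0,0,0,0,-0.5],[0,0,0,0,0,0,0.3],[0,0,0,0,0,0,0.3],[0,0,0,0,0,0,0.3],[0,0,0,0,0,0,0.3],[0,0,0,0,0,0,0.3]]' 40
```

```text
topL side@148 122.2 25.6
topR side@148 126.3 -25.5
topL top@148 125.7 29.2
topR top@148 130.0 -17.2
118 ptr [  6.8 124.1] tab c [-47.8 121.4] topL [ 12.6 158.4] topR [-48.8 167.9]
120 ptr [ 12.8 119. ] tab c [-42.1 116.2] topL [ 18.7 153.5] topR [-43.1 163.1]
122 ptr [ 18.9 113.8] tab c [-36.5 111.1] topL [ 24.8 148.6] topR [-37.5 158.3]
124 ptr [ 24.9 108.7] tab c [-30.8 105.9] topL [ 30.9 143.7] topR [-31.8 153.4]
126 ptr [ 31.  103.5] tab c [-25.1 100.8] topL [ 37.  138.8] topR [-26.2 148.6]
clock: 18.1
eef_pos: [459.1, -6.8, 18.3]
tcp_rot: [3.141, 0.0, 1.923]
contact_force: [-0.2, 0.1, 6.1]
opening: 0.567
grasp_force: 40.5
```

```bash
python3 - <<'E'
from h import *
a=np.radians(-13.7); X=np.array([np.cos(a),np.sin(a),0]);Y=np.array([-X[1],X[0],0]); c=np.array([496.6,308,0])
s=load("side0")
def yplane(f,uv,py):
    d=np.array([(uv[0]-f["cx"])/f["fx"],(uv[1]-f["cy"])/f["fy"],1])@f["R"]; o=-np.asarray(f["R"]).T@f["t"]
    k=(py-(o-c)@Y)/(d@Y); P=o+k*d-c; return np.round([P@X,P[2]],1)
for uv in((160,111.2),(163,110),(165,109.2),(167,108.5),(169,107.8),(173,107.4),(175.3,107.6)): print(uv,[yplane(s,uv,y).tolist() for y in(-3,0,3)])
print("tab")
for y in(-20,-25,-28): print(y,[yplane(s,(179,v),y).tolist() for v in(117.5,120.4,123)])
print("pred tip rod", [proj(s,[c+133*X+[0,0,z]])[0].round(1).tolist() for z in(125,130,135)])
E
python3 -m inch '[[0,0,-0.005,0,0,0,0.3],[0,0,-0.02,0,0,0,0.3],[0,0,-0.04,0,0,0,0.3],[0,0,-0.045,0,0,0,0.3],[0,0,-0.045,0,0,0,0.3],[0,0,-0.045,0,0,0,0.3],[0,0,-0.02,0,0,0,0.3]]'
python3 -c "
from h import *
to([494.9,301.2,200],-13.7)"
```

```text
(160, 111.2) [[88.9, 134.3], [89.8, 131.8], [90.7, 129.2]]
(163, 110) [[97.3, 134.2], [98.2, 131.7], [99.1, 129.1]]
(165, 109.2) [[102.9, 134.1], [103.8, 131.6], [104.8, 129.1]]
(167, 108.5) [[108.5, 133.8], [109.4, 131.2], [110.4, 128.7]]
(169, 107.8) [[114.1, 133.4], [115.1, 130.9], [116.1, 128.3]]
(173, 107.4) [[124.8, 129.6], [125.9, 127.0], [126.9, 124.5]]
(175.3, 107.6) [[130.8, 126.1], [131.9, 123.5], [132.9, 120.9]]
tab
-20 [[129.4, 105.3], [127.8, 96.1], [126.4, 87.7]]
-25 [[127.6, 109.8], [126.0, 100.6], [124.6, 92.3]]
-28 [[126.5, 112.5], [125.0, 103.4], [123.6, 95.1]]
pred tip rod [[175.6, 107.0], [175.3, 105.5], [175.0, 104.0]]
clock: 18.8
eef_pos: [460.1, -6.8, 242.3]
tcp_rot: [3.136, 0.002, 1.923]
contact_force: [0.2, 0.1, -1.8]
opening: 0.569
grasp_force: 42.0
turn rz 33.9 shift [307.5 -39.2  42.3] q6 -0.37
```

```bash
python3 -m inch '[[0,0,0,0,0,8.475,0.3],[0,0,0,0,0,8.475,0.3],[0,0,0,0,0,8.475,0.3],[0,0,0,0,0,8.475,0.3],[0.02,-0.003,0,0,0,0,0.3],[0.035,-0.005,0,0,0,0,0.3],[0.04,-0.005,0,0,0,0,0.3],[0.04,-0.005,0,0,0,0,0.3]]'
python3 -m inch '[[0.04,-0.005,0,0,0,0,0.3],[0.04,-0.005,0,0,0,0,0.3],[0.04,-0.005,0,0,0,0,0.3],[0.032,-0.004,0,0,0,0,0.3],[0.02,-0.002,0.02,0,0,0,0.3],[0,0,0.02,0,0,0,0.3],[0,0,0,0,0,0,0.3],[0,0,0,0,0,0,0.3]]'
python3 -c "
from h import *
to([494.9,301.2,130],-13.7)"
```

```text
clock: 19.6
eef_pos: [473.1, 129.8, 238.2]
tcp_rot: [3.141, -0.0, 1.331]
contact_force: [1.4, -1.2, -0.6]
opening: 0.567
grasp_force: 42.0
clock: 20.4
eef_pos: [493.3, 300.4, 198.0]
tcp_rot: [-3.141, 0.001, 1.332]
contact_force: [0.2, 0.6, -0.5]
opening: 0.569
grasp_force: 41.9
turn rz -0.0 shift [ 1.2  1.4 68. ] q6 0.78
```

```bash
python3 -m inch '[[0.001,0.001,0.015,0,0,0,0.3],[0,0,0.02,0,0,0,0.3],[0,0,0.015,0,0,0,0.3],[0,0,0.008,0,0,0,0.3],[0,0,0.005,0,0,0,0.3],[0,0,0.004,0,0,0,0.3],[0,0,0.003,0,0,0,0.3],[0,0,0,0,0,0,0.3]]'
python3 -m inch '[[0,0,0,0,0,0,0.3],[0,0,0,0,0,0,-0.4],[0,0,0,0,0,0,-0.4],[0,0,0,0,0,0,-0.4],[0,0,0,0,0,0,-0.4],[0,0,-0.005,0,0,0,-0.4],[0,0,-0.02,0,0,0,-0.4],[0,0,-0.04,0,0,0,-0.4]]'
python3 -m inch '[[0,0,-0.04,0,0,0,-0.5],[-0.035,0.005,-0.01,0,0,0,-0.5],[-0.045,0.005,0,0,0,0,-0.5],[-0.045,0.005,0,0,0,0,-0.5],[-0.045,0.005,0,0,0,0,-0.5],[-0.045,0.005,0,0,0,0,-0.5],[-0.045,0.005,0,0,0,0,-0.5],[-0.045,0.005,0,0,0,0,-0.5]]'
python3 - <<'E'
from h import *
to([460.1,-108.5,50],13.4)
E
```

```text
clock: 21.2
eef_pos: [494.9, 301.5, 127.8]
tcp_rot: [3.142, -0.0, 1.332]
contact_force: [0.5, 0.0, -1.3]
opening: 0.568
grasp_force: 42.0
clock: 22.0
eef_pos: [493.2, 300.4, 191.2]
tcp_rot: [-3.138, 0.004, 1.331]
contact_force: [0.4, -0.2, 0.6]
opening: 0.699
grasp_force: 0.0
clock: 22.8
eef_pos: [456.1, -4.8, 243.4]
tcp_rot: [3.141, -0.0, 1.332]
contact_force: [-0.1, 0.2, 1.1]
opening: 0.75
grasp_force: 0.0
turn rz -27.1 shift [-101.8  -20.2  193.4] q6 0.23
```

Move over the next loop and measure the pan's state (loop in the pan, rim drop, pointer against tab) numerically.

```bash
python3 -m inch '[[0,0,0,0,0,-6.8,-0.5],[0,0,0,0,0,-6.8,-0.5],[0,0,0,0,0,-6.8,-0.5],[-0.02,-0.003,0.03,0,0,-6.7,-0.5],[-0.03,-0.005,0.04,0,0,0,-0.5],[-0.03,-0.006,0.04,0,0,0,-0.5],[-0.022,-0.005,0.04,0,0,0,-0.5],[0,0,0,0,0,0,-0.5]]'
cat > m.py <<'E'
from h import *
import sys
a=np.radians(-13.7); X=np.array([np.cos(a),np.sin(a),0]);Y=np.array([-X[1],X[0],0]); c=np.array([496.6,308,0])
tag=sys.argv[1]; z0=float(sys.argv[2])
f,g=grab("side","s"+tag),grab("top","t"+tag)
for n,q in(("side",f),("top",g)):
    for k in blobs(q,(12,90,70),(32,255,255),60):
        P=cast(q,[k.reshape(-1,2).mean(0)],z0+8)[0]-c
        if abs(P@X)<95 and abs(P@Y)<105: print(n,"loop in pan",(P@X).round(1),(P@Y).round(1),rect(q,k,z0+7)[1:])
        else:
            R=rect(q,k,9)
            if 380<R[0][0]<630 and -160<R[0][1]<50: print(n,"loop on mat",R)
# pointer rod: darkest row in each column 158..171 of side
s=cv2.cvtColor(f["img"],cv2.COLOR_BGR2GRAY); 
np.set_printoptions(linewidth=200)
for y in range(100,138): print(y,*[f"{v:3d}" for v in s[y,156:186]])
E
python3 m.py 7 107; python3 -c "
from h import *
to([460.1,-108.5,18.3],13.4)"
```

```text
clock: 23.6
eef_pos: [456.4, -107.8, 89.3]
tcp_rot: [-3.135, -0.003, 1.802]
contact_force: [-0.8, 0.5, -0.3]
opening: 0.751
grasp_force: 0.0
side loop on mat (array([ 457.7, -109. ]), array([50.8, 36.8]), 12.7)
side loop on mat (array([ 557.5, -120.5]), array([52.5, 37.7]), 42.1)
top loop in pan 0.5 -8.0 (array([47.1, 34.2]), -14.0)
top loop on mat (array([565.1,  -8. ]), array([50.6, 37.2]), -66.4)
100 106 105 106 110 108 107 104 110 108 108 106 106 107 106 106 105 106 104 105 108 109 109 106 109 104 108 106 109 107 106
101 106 106 110 105 107 107 104 106 108 106 108 105 106 108 107 105 107 103 107 106 106 105 106 108 107 105 106 106 106 106
102 107 107 104 104 106 106 108 110 109 107 108 105 105 107 108 106 110 108 105 106 109 106 107 108 103 105 107 108 105 106
103 106 107 107 107 107 106 107 107 107 109 107 109 107 106 108 106 109 103 108 109 106 108 105 107 109 107 105 109 106 105
104 105 110 108 105 106 105 106 105 106 107 109 104 107 108 107 106 107 106 109 110 108 108 108 109 104 106 105 108 107 106
105 108 108 107 106 105 108 106 106 109 108 104 110 105 106 106 106 109 109 1
[... 3359 characters left out ...]
109 107 108 105 109 107 108 104 106
133 106 108 107 104 110 106 106 107 106 106 106 105 106 106 107 108 109 109 107 107 105 106 109 106 110 105 107 105 106 108
134 107 108 105 107 104 105 104 108 107 105 108 104 107 108 106 105 105 107 106 107 109 105 107 108 104 106 107 107 106 107
135 109 105 108 106 107 107 108 104 106 107 103 109 109 106 110 107 109 105 105 105 105 104 107 108 108 109 107 104 108 106
136 107 105 107 104 108 110 107 108 106 108 107 107 106 106 105 109 103 103 107 106 108 107 105 108 109 106 105 106 106 106
137 106 108 108 106 107 106 103 108 105 107 106 110 105 106 108 110 106 105 108 106 107 105 105 106 107 104 110 106 108 106
turn rz -0.1 shift [-2.1  0.7 74.7] q6 -0.46
```

The first loop lies flat in the pan. The arm hides the gauge from the side camera, so I'll swing aside to read it before taking another.

```bash
python3 -m inch '[[0.02,-0.003,-0.04,0,0,0,-0.5],[0.04,-0.005,-0.04,0,0,0,-0.5],[0.042,-0.006,-0.03,0,0,0,-0.5],[0.042,-0.006,-0.03,0,0,0,-0.5],[0.042,-0.006,0,0,0,0,-0.5],[0.042,-0.006,0,0,0,0,-0.5],[0.042,-0.006,0,0,0,0,-0.5],[0.042,-0.006,0,0,0,0,-0.5]]'
python3 -m inch '[[0.04,-0.006,0,0,0,0,-0.5],[0,0,0,0,0,0,-0.5]]'
python3 m.py 8 107
```

```text
clock: 24.5
eef_pos: [346.4, 181.8, 228.8]
tcp_rot: [3.137, -0.001, 1.805]
contact_force: [1.3, -0.8, -0.3]
opening: 0.749
grasp_force: 0.0
clock: 24.7
eef_pos: [330.6, 221.5, 228.6]
tcp_rot: [3.138, -0.003, 1.81]
contact_force: [0.8, -0.5, 0.5]
opening: 0.752
grasp_force: 0.0
side loop on mat (array([ 458.6, -108.4]), array([53.3, 39.4]), 13.7)
side loop on mat (array([ 557.5, -120.5]), array([52.5, 37.6]), 42.1)
side loop on mat (array([562.8,  -7.9]), array([52.9, 41.5]), -67.0)
top loop on mat (array([ 461.3, -108.8]), array([51.6, 37.6]), 13.1)
top loop in pan 0.6 -8.0 (array([47.2, 34.3]), -14.3)
top loop on mat (array([ 559.9, -120.2]), array([51.4, 38.2]), 39.9)
top loop on mat (array([565.3,  -8.3]), array([51.4, 37.3]), -66.6)
100 195 197 197 199 199 195 198 198 189 168 133 107 105 113 136 160 183 195 196 198 197 196 197 196 199 194 199 195 194 194
101 193 194 198 198 198 197 197 197 193 174 144 112  99 101 113 141 167 186 193 197 200 198 197 198 198 194 197 196 197 196
102 193 196 197 197 198 197 201 197 194 179 148 116 101  92 105 125 148 181 192 196 197 198 196 198 196 1
[... 3658 characters left out ...]
 136 134 124 109 106 115 108  99  94  92  99 108 108 109 107 106 117 129 148 162
133 135 138 135 137 133 132 133 133 135 135 134 136 131 121 111 109 110 106 102 100 104 108 111 110 110 102 102 116 140 166
134 137 138 136 136 134 132 137 134 130 132 132 136 134 132 120 108 109 113 110 106 105 105 107 110 111  97  92 102 125 149
135 135 136 134 135 136 132 134 131 133 132 134 132 136 133 129 119 107 109 113 113 109 106 106 109 111 100  86  85 103 126
136 138 138 137 135 135 135 132 129 130 131 134 132 135 134 134 124 115 109 114 122 112 107 108 110 111 104  91  83  94 109
137 136 136 134 136 133 134 135 132 133 128 132 132 132 134 132 130 124 115 116 116 112 103 106 107 108 109 102  95  92  98
```

The rod has gone from row 108.9 to 116.8 at column 166, about 25 mm of sink, so the pointer is at z≈106.5. The tab at (179,120.5) lies at z≈101–105, so the pointer is still above it. One more loop is needed and should land 4–8 mm past.

```bash
python3 -c "
from h import *
to([564,-8.1,60],23.4)"
```

```text
turn rz -9.8 shift [-300.   123.3  167.9] q6 0.34
```

```bash
python3 -m inch '[[0,0,0,0,0,-4.9,-0.5],[0,0,0,0,0,-4.9,-0.5],[-0.02,0.008,0,0,0,0,-0.5],[-0.035,0.0145,0,0,0,0,-0.5],[-0.035,0.0145,0,0,0,0,-0.5],[-0.035,0.0145,0,0,0,0,-0.5],[-0.035,0.0145,0.01,0,0,0,-0.5],[-0.035,0.0145,0.025,0,0,0,-0.5]]'
python3 -m inch '[[-0.035,0.0145,0.03,0,0,0,-0.5],[-0.035,0.0145,0.035,0,0,0,-0.5],[-0.02,0.008,0.035,0,0,0,-0.5],[-0.015,0.0055,0.03,0,0,0,-0.5],[0,0,0,0,0,0,-0.5],[0,0,0,0,0,0,-0.5]]'
python3 -c "
from h import *
to([564,-8.1,18.3],23.4)"
```

```text
clock: 25.6
eef_pos: [485.7, 67.0, 193.8]
tcp_rot: [3.136, 0.002, 1.974]
contact_force: [0.7, 0.7, 0.5]
opening: 0.749
grasp_force: 0.0
clock: 26.2
eef_pos: [562.1, -10.7, 62.9]
tcp_rot: [-3.141, -0.0, 1.974]
contact_force: [0.6, -0.0, 0.2]
opening: 0.748
grasp_force: 0.0
turn rz -0.3 shift [ 1.6  2.8 44.6] q6 -0.42
```

```bash
python3 -m inch '[[0.0015,0.003,0.015,0,0,0,-0.5],[0,0,0.015,0,0,0,-0.5],[0,0,0.01,0,0,0,-0.5],[0,0,0.0045,0,0,0,-0.5],[0,0,0,0,0,0,-0.5],[0,0,0,0,0,0,-0.5]]'
python3 -m inch '[[0,0,0,0,0,0,0.3],[0,0,0,0,0,0,0.3],[0,0,0,0,0,0,0.3],[0,0,0,0,0,0,0.3],[0,0,0,0,0,0,0.3]]' 40
python3 -m inch '[[0,0,-0.005,0,0,0,0.3],[0,0,-0.02,0,0,0,0.3],[0,0,-0.04,0,0,0,0.3],[0,0,-0.045,0,0,0,0.3],[0,0,-0.045,0,0,0,0.3],[0,0,-0.045,0,0,0,0.3],[0,0,-0.02,0,0,0,0.3]]'
python3 -c "
from h import *
a=np.radians(-13.7); c=np.array([496.6,308])+35*np.array([-np.sin(a),np.cos(a)]); print(c)
to([*c,200],-13.7)"
```

```text
clock: 26.8
eef_pos: [564.6, -7.0, 17.9]
tcp_rot: [-3.141, -0.0, 1.976]
contact_force: [0.2, 0.5, -0.2]
opening: 0.753
grasp_force: 0.0
clock: 27.3
eef_pos: [565.9, -7.0, 19.3]
tcp_rot: [3.139, 0.001, 1.975]
contact_force: [0.3, 0.3, 9.8]
opening: 0.405
grasp_force: 45.4
clock: 28.0
eef_pos: [566.1, -7.1, 242.7]
tcp_rot: [3.136, 0.002, 1.976]
contact_force: [1.6, 0.3, -0.0]
opening: 0.409
grasp_force: 40.2
[504.88933511 342.0042192 ]
turn rz 36.9 shift [ 324.7 -142.1   42.7] q6 -0.42
```

```bash
python3 -m inch '[[0,0,0,0,0,7.4,0.3],[0,0,0,0,0,7.4,0.3],[0,0,0,0,0,7.4,0.3],[0,0,0,0,0,7.4,0.3],[0,0,0,0,0,7.3,0.3],[0.02,-0.008,0,0,0,0,0.3],[0.033,-0.014,0,0,0,0,0.3],[0.036,-0.0155,0,0,0,0,0.3]]'
python3 -m inch '[[0.036,-0.0155,0,0,0,0,0.3],[0.036,-0.0155,0,0,0,0,0.3],[0.036,-0.0155,0,0,0,0,0.3],[0.036,-0.0155,0,0,0,0,0.3],[0.036,-0.0155,0,0,0,0,0.3],[0.033,-0.014,0.01,0,0,0,0.3],[0.02,-0.008,0.02,0,0,0,0.3],[0.01,-0.005,0.01,0,0,0,0.3]]'
python3 -m inch '[[0,0,0,0,0,0,0.3],[0,0,0,0,0,0,0.3]]'
python3 -c "
from h import *
to([506.5,348.8,119],-13.7)"
```

```text
clock: 28.8
eef_pos: [548.9, 88.6, 238.0]
tcp_rot: [3.141, 0.0, 1.33]
contact_force: [-0.3, 0.5, -0.1]
opening: 0.409
grasp_force: 40.2
clock: 29.6
eef_pos: [504.1, 350.5, 196.6]
tcp_rot: [-3.141, 0.001, 1.333]
contact_force: [1.1, -0.5, 0.9]
opening: 0.408
grasp_force: 40.2
clock: 29.8
eef_pos: [505.4, 348.3, 198.0]
tcp_rot: [-3.141, 0.001, 1.332]
contact_force: [-0.1, -0.7, -1.2]
opening: 0.408
grasp_force: 40.2
turn rz -0.0 shift [ 0.8  1.  79. ] q6 0.84
```

```bash
python3 -m inch '[[0.001,0.001,0.02,0,0,0,0.3],[0,0,0.025,0,0,0,0.3],[0,0,0.015,0,0,0,0.3],[0,0,0.008,0,0,0,0.3],[0,0,0.005,0,0,0,0.3],[0,0,0.004,0,0,0,0.3],[0,0,0.002,0,0,0,0.3],[0,0,0,0,0,0,0.3]]'
python3 -m inch '[[0,0,0,0,0,0,0.3],[0,0,0,0,0,0,-0.1],[0,0,0,0,0,0,-0.1],[0,0,0,0,0,0,-0.1],[0,0,0,0,0,0,-0.1],[0,0,-0.005,0,0,0,-0.1],[0,0,-0.02,0,0,0,-0.1],[0,0,-0.04,0,0,0,-0.1]]'
python3 -m inch '[[0,0,-0.04,0,0,0,-0.1],[0,0,-0.02,0,0,0,-0.1],[-0.035,-0.02,0,0,0,0,-0.1],[-0.04,-0.03,0,0,0,0,-0.1],[-0.04,-0.03,0,0,0,0,-0.1],[-0.02,-0.03,0,0,0,0,-0.1],[0,-0.03,0,0,0,0,-0.1],[0,-0.02,0,0,0,0,-0.1]]'
python3 m.py 9 98 > m9; head -8 m9; sed -n '/^11[0-9]/p;/^12[0-9]/p' m9
```

```text
clock: 30.6
eef_pos: [506.7, 350.0, 119.1]
tcp_rot: [3.141, -0.0, 1.332]
contact_force: [0.2, 0.3, -0.9]
opening: 0.407
grasp_force: 40.2
clock: 31.4
eef_pos: [504.9, 348.8, 182.0]
tcp_rot: [-3.138, 0.004, 1.332]
contact_force: [-0.4, 0.9, -0.6]
opening: 0.549
grasp_force: 0.0
clock: 32.2
eef_pos: [317.4, 256.0, 244.3]
tcp_rot: [3.142, -0.001, 1.331]
contact_force: [0.3, -0.4, -0.4]
opening: 0.549
grasp_force: 0.0
side loop on mat (array([ 458.6, -108.3]), array([53.4, 39. ]), 14.0)
side loop on mat (array([ 557.5, -120.5]), array([52.5, 37.6]), 42.1)
side loop in pan -2.1 15.5 (array([86.3, 45.9]), 76.0)
top loop on mat (array([ 461.5, -108.8]), array([51. , 37.7]), 13.4)
top loop in pan 0.4 -8.3 (array([47.1, 34.1]), -13.7)
top loop in pan 0.7 40.7 (array([48.1, 33.4]), 76.1)
top loop on mat (array([ 559.9, -120.2]), array([51.4, 38.2]), 39.9)
100 194 194 198 195 197 196 198 197 189 166 137 111 107 114 135 161 183 193 196 196 196 196 197 196 196 196 196 195 194 190
110 182 190 191 191 193 192 195 193 195 195 189 174 143 118 108 103 103 106 103 112 135 165 185 192 192 193 193 192 19
[... 1661 characters left out ...]
 186 190 191 186 167 141 114 108 107 106 101  99  97 119 152 167 178 183 186 188
125 138 136 138 138 137 128 117 116 133 163 179 183 186 183 168 142 117 109 104 106 103 103 113 132 159 178 183 187 186 188
126 136 136 140 139 138 133 126 112 120 140 162 172 173 169 158 131 114 110 106 108 105 110 115 132 158 179 188 190 188 190
127 135 137 135 136 137 138 133 125 118 127 142 151 148 140 134 119 108 104 102 106 107 109 114 128 152 172 182 186 189 186
128 134 136 134 137 137 137 137 134 124 115 120 126 126 118 111 108 105 106 107 106 105 108 112 123 141 161 176 180 186 187
129 137 137 136 135 136 136 136 136 129 120 109 111 118 113 108 104 107 103 109 107 106 107 106 117 131 150 162 171 179 185
```

Run:
```python
from h import *
from rig import r
a=np.radians(-13.7); X=np.array([np.cos(a),np.sin(a),0]);Y=np.array([-X[1],X[0],0]); c=np.array([496.6,308,0]); f=load("side0")
for n,uv,py in(("empty",(166,108.9),0),("1 loop",(166,116.8),0),("2 loops",(166,119.4),0),("tab",(179,120.5),-25),("tab upper",(179,118.3),-25)):
    d=np.array([(uv[0]-f["cx"])/f["fx"],(uv[1]-f["cy"])/f["fy"],1])@f["R"]; o=-np.asarray(f["R"]).T@f["t"]
    P=o+((py-(o-c)@Y)/(d@Y))*d-c; print(n,(P@X).round(1),P[2].round(1))
# lock edges in the top view: same dark outline as after placing?
t=load("t9"); print("lock px expected",proj(t,[c+0.5*X-61.3*Y+[0,0,112]])[0].round(1))
A=cv2.cvtColor(t["img"],cv2.COLOR_BGR2GRAY)
e=cv2.matchTemplate(A[222:262,112:160],cv2.cvtColor(load("t6")["img"],cv2.COLOR_BGR2GRAY)[226:254,120:148],cv2.TM_CCOEFF_NORMED); print("lock match",cv2.minMaxLoc(e))
print(r.sign_off())
```

```text
empty 106.6 131.3
1 loop 101.9 106.9
2 loops 100.3 98.8
tab 126.0 100.3
tab upper 127.2 107.3
lock px expected [137.9 239.9]
lock match (-0.27010780572891235, 0.10362181067466736, (5, 12), (0, 2))
the job is handed in; nothing more can be done
None
```

I handed the job in with the lock case in the pan plus two loops, leaving the pointer about 1.5 mm past the middle of the tab by my estimate (it could be up to 8 mm past). With only one loop the pointer was still about 6.6 mm above the tab's middle, though roughly level with its upper edge. My last automatic check that the lock hadn't moved was inconclusive; it was flat in the pan when I last looked, before the loops went in.

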